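Go / no-go check of a bearing-housing bore

ROBOT

A 6-joint arm with a two-finger parallel gripper is mounted at the origin on the work surface. World frame = base frame: x ahead of the robot, y to its left, z up, the work surface at z = 0. Lengths are in m, angles in rad, forces in N, time in s.
With the tool pointing down it reaches from about 0.275 to 0.825 m from the base axis. Payload 4.9 kg.
Tool frame: the origin (TCP) lies at the very end of the fingers, on their centre line; the grasp point (between the pads) lies 19 mm behind it; z points along the fingers, y is the direction in which the jaws open and shut (so a half turn about z gives the same grasp; the last joint's range is limited). The gripper opens to 85 mm and grips with 20 to 120 N. Pads are 22 mm wide; open, the fingers measure 114 mm over their backs; the gripper's body (76 mm by 85 mm) begins 54 mm behind the grasp point. The pads swing forward as they close: fully open they stand 13 mm farther back than shut.
Start: joints at [-1.328, 0.326, -0.193, 1.052, 0, 1.437], TCP at [0.202, -0.511, 0.231] pointing down, gripper open.
Joint ranges: [-2.65, 2.65], [-0.97, 1.79], [-1.3, 1.35], [-1.93, 2.1], [-1.47, 1.37], [-3.14, 3.14]. Speed limits (rad/s): [2.57, 2.57, 3.14, 3.14, 3.14, 3.14].

INTERFACE

Orientations are given as a unit quaternion [x, y, z, w].
In Python, from bench import bot, viewer gives the robot as it stands.
- The arm moves only by the tool drive_tool, never from a script. Its argument "moves" is one flat list of numbers, 5 for each row, row after row: the shift along the tool's x, y, z in units of 25 mm (1.0 is 25 mm), then the turn about the tool's z in units of 5 degrees (1.0 is 5 degrees), then the opening, from -1 (shut) to 1 (fully open). A call has 1 to 12 rows; each row is the pose to reach, as a shift and turn from the pose measured when the call began, along the tool's axes at that moment; what a row does not reach only later rows make up. A row lasts 1/8 s, in which the tool goes at most 62.5 mm and 10.7 degrees, less where a joint would pass 70% of its speed; a pose out of reach is approached as far as the arm can. A call with a gripper value outside its range is refused whole. The fingers move at their own pace and stop on an object; "force" is the grip in N (left out, the last holds). Time passes only in rows, so rows that repeat a pose let the fingers close. It gives the time, the measured TCP pose, the force and the opening at its end, in the units of the state.
- bot.sense(): the state, without advancing time (a new reading comes with each control period).
- viewer.camera(name): name is "scene" or "top" or "wrist"; returns the picture (400x640x3 uint8, blue, green, red); there is no depth.
- viewer.get_calibration(name): a dict with "fx", "fy", "cx", "cy" (pixels), "distortion" ([k1, k2, p1, p2, k3] as OpenCV has them; the pictures are not rectified), "R" (3x3) and "t" (3): a world point X has camera coordinates R X + t; the wrist camera has in their place "mount" (4x4, takes a point from camera to tool coordinates, whose origin is the TCP and whose axes are the flange's). Camera axes: x right, y down, z forward; pixel columns grow to the right and rows downward; lengths in m; the calibration is good to about 2 mm. A picture is of the moment at which its call begins: read the wrist's pose just before it. get_calibration takes no time and is no camera call.
- bot.close_job(): hands the job in, once; it reports no verdict.
The state is a dict: "t": time; "joints": joint angles; "qvel": joint speeds; "effort": joint torques, N m; "tcp_pos": TCP position; "eef_rot": TCP orientation; "force": force on the tool from outside, world axes, zero at the start; "wrist_torque": the same for the moment, N m; "grip_width": finger opening in m.
Only numpy, scipy, OpenCV 4.12 (cv2) and the standard library are available. Lean on these libraries where they do the work, as an engineer would, in place of code of your own. Each camera call takes 0.05 s, during which the arm holds its last target.

TASK

Check the bore of the aluminium bearing housing with the double-ended plug gauge: push the long, slim go end fully home until the square grip's shoulder meets the housing, draw it out, then hold the short, thick no-go end squarely and centrally against either mouth of the bore with a light push for about a second, to confirm that it will not enter. Then lay the gauge back down flat on the rubber mat and let go; do not force the gauge, and leave the other things on the bench where they are.

Things in the scene. Friction and masses are not known exactly. Their poses are not given: they have to be found in the camera images.
- gauge_mid (a point): Loose steel plug gauge, 0.4 kg, 140 mm long, lying flat at any yaw. This point: centre of its dark square grip (44 x 44 mm section, 70 mm long; grasp across its flat sides), on the axis, 22 mm above its underside. x along the axis towards the go end, z up. Go end, on +x: bright cylinder, diameter 30, 45 mm long, nose chamfered. No-go end, on -x: bright cylinder, diameter 37, 25 mm long.
- go_shoulder (a point): Centre of the grip's face from which the go end sticks out, 35 mm along +x from gauge_mid; the go end is fully home when this face meets the housing.
- go_tip (a point): Centre of the go end's nose, 80 mm along +x from gauge_mid.
- nogo_face (a point): Centre of the no-go end's flat face, 60 mm along -x from gauge_mid.
- bore_mouth_a (a point): Centre of one mouth of the bore in the fixed aluminium housing: a block 90 mm wide (x), 40 thick (y), flat top 116 mm above the table, on a foot 150 x 60 x 12 mm. The bore (dark steel bush, diameter 33) runs level through the 40 mm, axis 80 mm above the table, and may be entered from either mouth. y points along the bore into the block, z up.
- bore_mouth_b (a point): Centre of the other mouth, 40 mm along +y from bore_mouth_a; same axes (y points out of the block here).
- mat: Fixed black rubber mat, 220 x 220 mm, 4 mm thick, on which the gauge lies at the start and to which it goes back; origin at the centre of its underside on the table.
- tipbox_a: Bystander: loose pipette-tip box with yellow base, 85 x 122 x 70 mm; origin under its centre.
- tipbox_b: Bystander: loose pipette-tip box with blue top, 85 x 122 x 70 mm; origin under its centre.
- caddy: Bystander: loose open white box with dropper bottles, 80 x 110 x 82 mm; origin under its centre.
- washbottle: Bystander: loose clear bottle, 60 mm diameter, 170 mm tall; origin under its centre.
- screwdriver: Bystander: loose screwdriver, 190 mm long, lying on the bench.
- spare_bearing: Bystander: loose steel ring, outer diameter 62, inner 30, 16 mm high, lying on the bench; origin under its centre.
Things that resemble listed ones, but are neither listed nor needed, are in the scene too. Leave any green look-alike of the part that bears gauge_mid alone.

How it is judged:
By the outcome, as a careful person would: the job done as asked, in the order asked, and still so for the second after the job is handed in, with the robot touching nothing.
It also fails if it takes over 67 s, if anything falls off the work surface, if the arm or the gripper's body presses on something with over 40 N, if the wrist force passes 120 N, or if a joint passes its speed limit or range.

## Working session

There is one attempt and no reset: what is moved stays moved. The work goes in short steps, Python scripts to look and compute and a tool call to move; the robot and the scene stay as the last step left them, time stands still between calls to the robot, and variables do not carry over. Pictures are saved under pics/ and viewed, and the job is handed in when it is done.

Besides the shell and the picture viewer there is one more tool, called after "Request:" as name(argument=value, ...) on one line, values as JSON. drive_tool: Moves the arm, as the interface text tells. Its arguments: {"type":"object","properties":{"moves":{"type":"array"},"force":{"type":"number"}},"required":["moves"]}

```bash
ls; mkdir -p pics; python3 - <<'E'
from bench import bot, viewer
import cv2
print(bot.sense())
for n in ("scene","top","wrist"):
    c=viewer.get_calibration(n); print(n,c)
    cv2.imwrite(f"pics/{n}0.png",viewer.camera(n))
E
```

```text
pics
{'t': 0.0, 'joints': array([-1.32817210e+00,  3.26932382e-01, -1.93552963e-01,  1.05202562e+00,
        4.11764637e-05,  1.43658256e+00]), 'qvel': array([ 0.00024198, -0.00074822,  0.00249673, -0.00025964, -0.00021517,
        0.00061579]), 'effort': array([ 6.14493365e-04, -4.43395078e+01,  2.62438595e+01,  1.53363298e-02,
       -1.02281217e-04,  7.63652480e-06]), 'tcp_pos': array([ 0.2022667 , -0.51084104,  0.23051985]), 'eef_rot': array([ 9.82301236e-01,  1.87306023e-01, -2.58905237e-05, -8.57176906e-04]), 'force': array([ 0.01651448,  0.76570925, -0.19424167]), 'wrist_torque': array([ 0.00338275, -0.02706451,  0.00857416]), 'grip_width': 0.08523627809610343}
scene {'fx': 382.41684816202354, 'fy': 382.41684816202354, 'cx': 316.1228625069151, 'cy': 197.78178409619827, 'distortion': array([-0.06193427,  0.        ,  0.        ,  0.        ,  0.        ]), 'R': array([[-0.86343663,  0.50443239,  0.00501483],
       [ 0.35250485,  0.6104339 , -0.70930303],
       [-0.36085664, -0.61067046, -0.70488585]]), 't': array([ 0.53074393, -0.11541449,  1.30263787])}
top {'fx': 430.806455
[... 226 characters left out ...]
],
       [-0.99015172,  0.01928163, -0.1386643 ],
       [ 0.13878572,  0.00510221, -0.99030929]]), 't': array([-0.06887598,  0.5562789 ,  1.59798764])}
wrist {'fx': 346.1433436357388, 'fy': 346.1433436357388, 'cx': 314.65789388383917, 'cy': 197.3838818729956, 'distortion': array([-0.05867569,  0.        ,  0.        ,  0.        ,  0.        ]), 'mount': array([[-1.20217936e-03, -9.57330280e-01, -2.88993580e-01,
         7.39302327e-02],
       [ 9.99998818e-01, -1.42787909e-03,  5.70164771e-04,
         4.50122898e-04],
       [-9.58483891e-04, -2.88992553e-01,  9.57330865e-01,
        -1.42605500e-01],
       [ 0.00000000e+00,  0.00000000e+00,  0.00000000e+00,
         1.00000000e+00]])}
```

View pics/scene0.png

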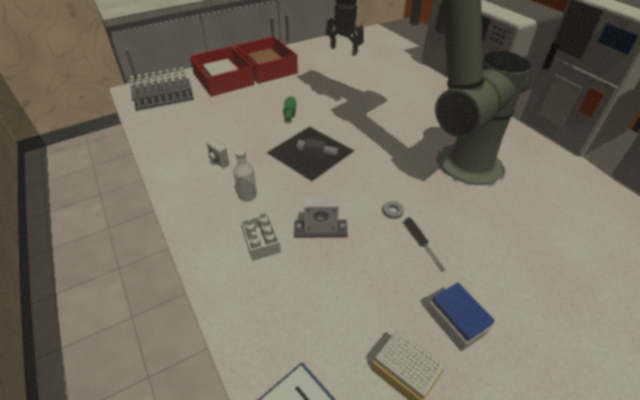

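View pics/top0.png

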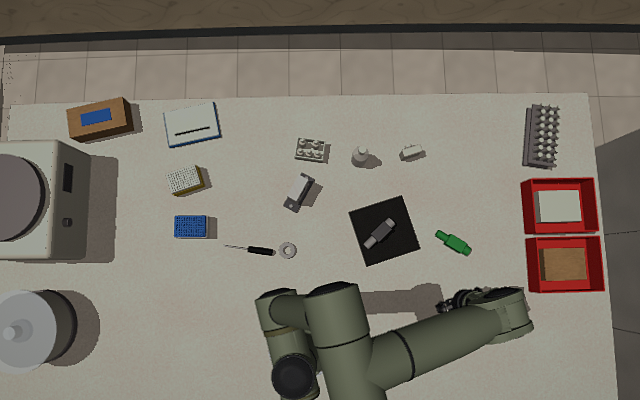

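View pics/wrist0.png

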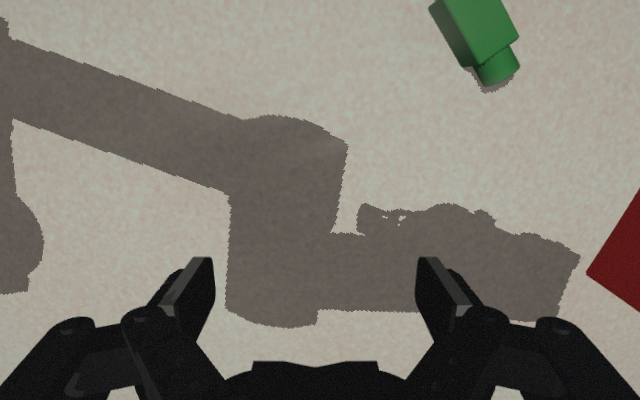

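```bash
python3 - <<'E'
import cv2,numpy as np
s=cv2.imread("pics/scene0.png");t=cv2.imread("pics/top0.png")
a=cv2.resize(t[130:280,250:450],(800,600),interpolation=cv2.INTER_CUBIC)
cv2.imwrite("pics/c1.png",a)
cv2.imwrite("pics/c2.png",cv2.resize(s[120:270,190:390],(800,600),interpolation=cv2.INTER_CUBIC))
E
```

```text
(no output)
```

View pics/c1.png

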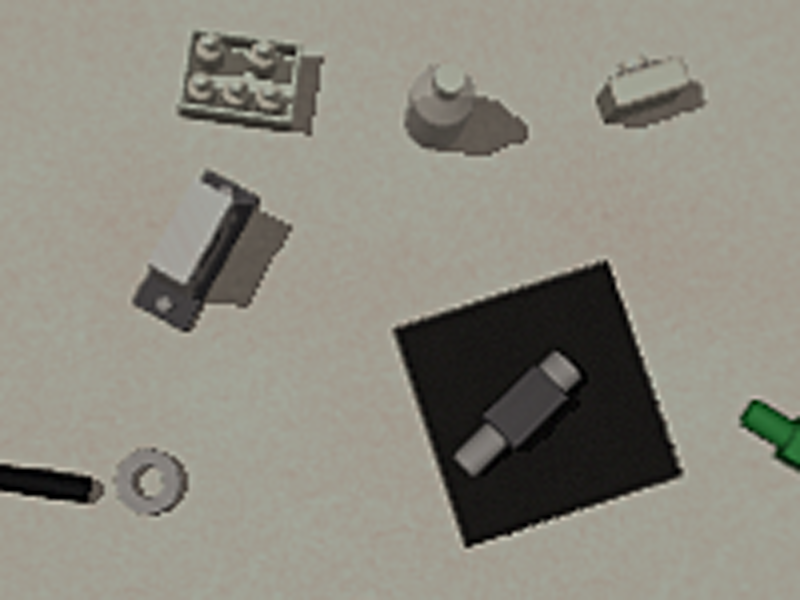

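View pics/c2.png

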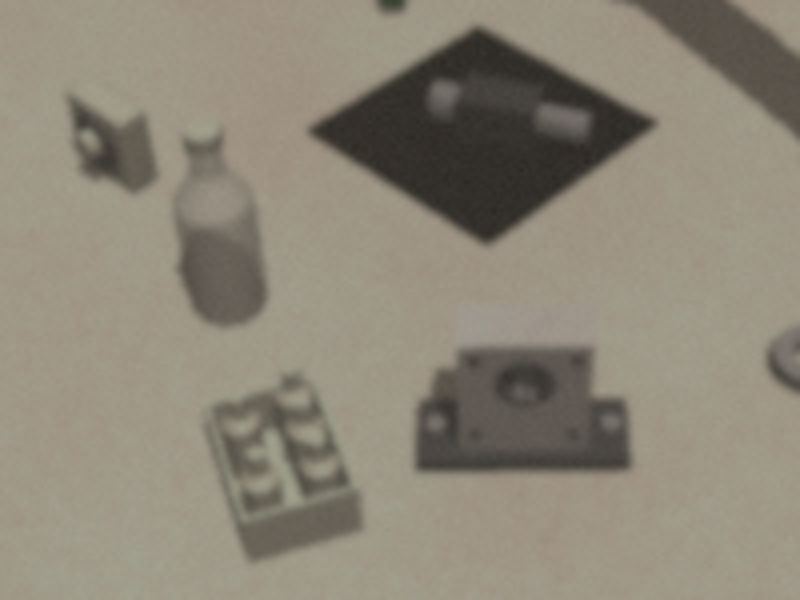

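```bash
cat > h.py <<'E'
import numpy as np, cv2
from scipy.spatial.transform import Rotation as Ro
from bench import bot, viewer
def ray(name,px,state=None):
    c=viewer.get_calibration(name)
    K=np.array([[c['fx'],0,c['cx']],[0,c['fy'],c['cy']],[0,0,1]])
    p=cv2.undistortPoints(np.array(px,float).reshape(-1,1,2),K,c['distortion']).reshape(-1,2)
    d=np.c_[p,np.ones(len(p))]
    if name=='wrist':
        M=c['mount'];R=Ro.from_quat(state['eef_rot']).as_matrix()
        o=R@M[:3,3]+state['tcp_pos']; D=d@(R@M[:3,:3]).T
    else:
        o=-c['R'].T@c['t']; D=d@c['R']
    return o,D
def plane(name,px,z,state=None):
    o,D=ray(name,px,state); return o+D*((z-o[2])/D[:,2])[:,None]
def shift(st,dw):
    "world shift -> tool axes in 25mm units"
    return Ro.from_quat(st['eef_rot']).as_matrix().T@np.array(dw)/0.025
def psi(st):
    R=Ro.from_quat(st['eef_rot']).as_matrix(); return np.degrees(np.arctan2(R[1,0],R[0,0]))
E
python3 - <<'E'
from h import *
f=lambda a:[[250+x/4,130+y/4] for x,y in a]
np.set_printoptions(precision=4,suppress=True)
print('gauge go/grip/nogo',plane('top',f([(482,450),(527,403),(560,368)]),0.026))
print('mat corners',plane('top',f([(396,328),(606,262),(680,474),(467,546)]),0.004))
print('housing top quad',plane('top',f([(203,178),(240,200),(187,282),(150,262)]),0.116))
print('foot corners',plane('top',f([(135,300),(188,330),(258,200),(207,173)]),0.012))
g=lambda a:[[190+x/4,120+y/4] for x,y in a]
print('scene foot front',plane('scene',g([(417,468),(630,468)]),0.0))
print('scene top', plane('scene',g([(458,348),(592,348),(592,305),(458,305)]),0.116))
print('caddy top',plane('top',f([(190,30),(300,45),(297,128),(180,112)]),0.08))
print('bottle',plane('top',f([(440,100)]),0.05),'spare',plane('top',f([(152,482)]),0.016))
st=bot.sense();print(st['t'],psi(st))
E
```

```text
gauge go/grip/nogo [[ 0.3967 -0.2761  0.026 ]
 [ 0.4403 -0.3203  0.026 ]
 [ 0.4729 -0.353   0.026 ]]
mat corners [[ 0.5168 -0.1996  0.004 ]
 [ 0.5773 -0.4056  0.004 ]
 [ 0.3709 -0.4675  0.004 ]
 [ 0.3069 -0.2613  0.004 ]]
housing top quad [[ 0.6451 -0.0199  0.116 ]
 [ 0.624  -0.0533  0.116 ]
 [ 0.5495 -0.0042  0.116 ]
 [ 0.5685  0.0292  0.116 ]]
foot corners [[ 0.5479  0.0519  0.012 ]
 [ 0.5178  0.0011  0.012 ]
 [ 0.6436 -0.0685  0.012 ]
 [ 0.6714 -0.0193  0.012 ]]
scene foot front [[ 0.6741 -0.02    0.    ]
 [ 0.5447  0.0549  0.    ]]
scene top [[ 0.6449 -0.0093  0.116 ]
 [ 0.5695  0.0343  0.116 ]
 [ 0.548   0.0007  0.116 ]
 [ 0.6256 -0.0441  0.116 ]]
caddy top [[ 0.7956 -0.0078  0.08  ]
 [ 0.7788 -0.1115  0.08  ]
 [ 0.6985 -0.107   0.08  ]
 [ 0.7162  0.0025  0.08  ]]
bottle [[ 0.7304 -0.2449  0.05  ]] spare [[0.3728 0.0368 0.016 ]]
0.15 21.58784456743642
```

Request:
drive_tool(moves=[2, -0.6, 0, -2, 1, 4, -1.2, 0, -4, 1, 6, -1.8, 0, -6, 1, 8, -2.4, 0, -8, 1, 10, -3, 0.5, -10, 1, 11.65, -3.55, 1, -12, 1, 11.65, -3.55, 2, -14, 1, 11.65, -3.55, 2.4, -16, 1, 11.65, -3.55, 2.4, -18, 1, 11.65, -3.55, 2.4, -20, 1, 11.65, -3.55, 2.4, -22.7, 1, 11.65, -3.55, 2.4, -22.7, 1])

```text
t: 1.65
tcp_pos: [0.4402, -0.321, 0.1705]
eef_rot: [0.381, 0.925, 0.001, -0.001]
force: [0.5, 0.1, -0.4]
grip_width: 0.0851
```

```bash
python3 - <<'E'
from h import *
st=bot.sense();im=viewer.camera('wrist');cv2.imwrite('pics/w1.png',im)
print(st['t'],st['tcp_pos'],psi(st),st['joints'],st['force'])
np.save('st1.npy',st,allow_pickle=True)
E
```

```text
1.65 [ 0.44022774 -0.32102028  0.17053256] 135.22661450197594 [-7.65939350e-01  3.66369550e-01 -2.98044802e-01  9.08227160e-01
  6.67801504e-04  1.55036213e-02] [ 0.52517507  0.13397811 -0.43071476]
```

View pics/w1.png

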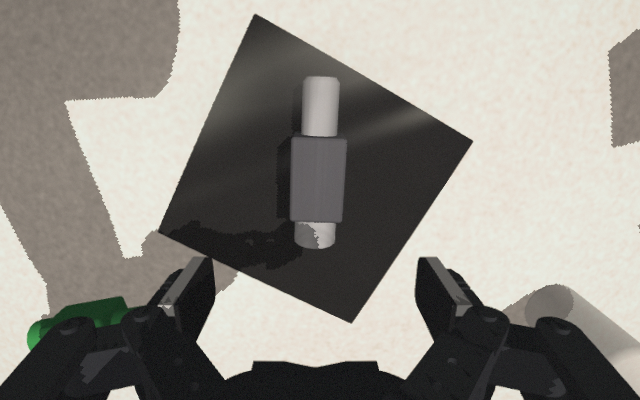

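```bash
python3 - <<'E'
from h import *
np.set_printoptions(precision=4,suppress=True)
st=np.load('st1.npy',allow_pickle=True).item();im=cv2.imread('pics/w1.png')
g=cv2.GaussianBlur(cv2.cvtColor(im,cv2.COLOR_BGR2GRAY),(3,3),0)
print(g[175,270:360:3]); print(g[60:260:5,320])
m=((g>75)&(g<135)).astype(np.uint8); m[:130]=0;m[226:]=0;m[:,:285]=0;m[:,355:]=0
m=cv2.morphologyEx(m,cv2.MORPH_OPEN,np.ones((9,9)))
c=max(cv2.findContours(m,0,1)[0],key=cv2.contourArea)
r=cv2.minAreaRect(c);b=cv2.boxPoints(r);print(r,b)
P=plane('wrist',b,.048,st);print(P,P.mean(0));print(np.linalg.norm(np.diff(np.r_[P,P[:1]],axis=0),axis=1))
q=plane('wrist',[[321,80],[320,136],[318,221],[315,246]],.026,st);print(q);
d=q[0]-q[3];print(np.degrees(np.arctan2(d[1],d[0])))
o=im.copy();cv2.drawContours(o,[np.int32(b)],0,(0,0,255),1);cv2.imwrite('pics/w1c.png',cv2.resize(o[60:260,220:420],(600,600),interpolation=cv2.INTER_CUBIC))
E
```

```text
[ 45  46  37  32  30  31  30  75  98  96  97  97  97  97  99  99 101 100
 101  99  98  98  97  98  97  60  45  44  44  44]
[ 92  91  87  97 175 179 178 178 180 182 181 182 183 182 181 164  97 102
 101 101 101 100 101 101 100  99  99  98  98  97  96  96  93 184 177 179
 176 178  45  45]
((318.0627746582031, 179.17738342285156), (54.2774772644043, 86.86016845703125), 1.548157811164856) [[289.7606 221.8584]
 [292.1073 135.0299]
 [346.365  136.4964]
 [344.0182 223.3248]]
[[ 0.4456 -0.3552  0.048 ]
 [ 0.3979 -0.3032  0.048 ]
 [ 0.4279 -0.2747  0.048 ]
 [ 0.4779 -0.3246  0.048 ]] [ 0.4373 -0.3144  0.048 ]
[0.0706 0.0413 0.0707 0.0445]
[[ 0.3846 -0.2587  0.026 ]
 [ 0.4155 -0.2902  0.026 ]
 [ 0.4675 -0.344   0.026 ]
 [ 0.4828 -0.3629  0.026 ]]
133.27294709874002
```

View pics/w1c.png

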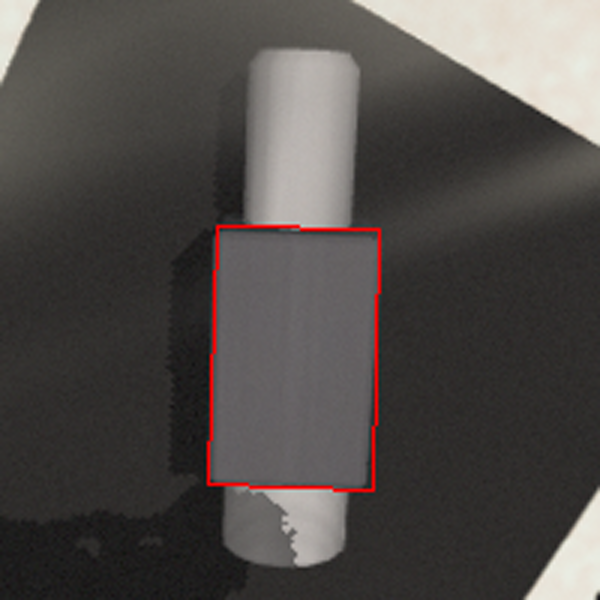

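Request:
drive_tool(moves=[0, 1.5, -2.4, 2, 1, 1, 3.5, -2.4, 4, 1, 2, 6, -2.4, 6, 1, 3, 8.5, -2.4, 8, 1, 4, 11, -2.4, 10, 1, 4.4, 13.3, -2.4, 12, 1, 4.4, 13.3, -2.4, 14, 1, 4.4, 13.3, -2.4, 15, 1, 4.4, 13.3, -2.4, 15, 1, 4.4, 13.3, -2.4, 15, 1])

```text
t: 2.95
tcp_pos: [0.5961, -0.0079, 0.2308]
eef_rot: [0.865, 0.502, -0.0, -0.001]
force: [-0.1, -0.6, -1.3]
grip_width: 0.0849
```

```bash
python3 - <<'E'
from h import *
st=bot.sense();im=viewer.camera('wrist');cv2.imwrite('pics/w2.png',im)
print(st['t'],st['tcp_pos'],psi(st),st['joints'],st['force'])
np.save('st2.npy',st,allow_pickle=True)
E
```

```text
2.95 [ 0.59605905 -0.00790546  0.23080795] 60.26710211124274 [-1.37887297e-01  4.13328786e-01 -6.44702031e-02  1.09446718e+00
  1.64146529e-03  1.95184382e+00] [-0.10569736 -0.56708103 -1.32730032]
```

View pics/w2.png

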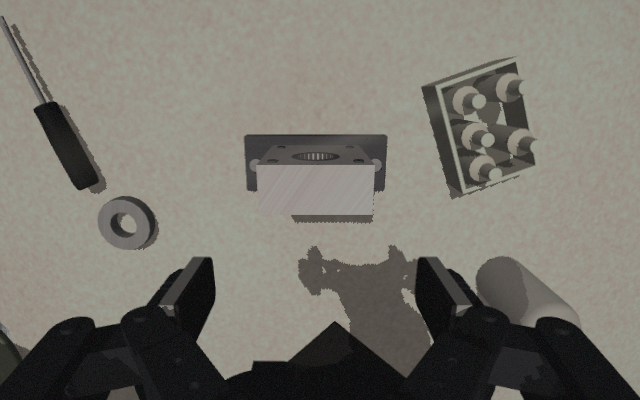

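```bash
python3 - <<'E'
from h import *
np.set_printoptions(precision=4,suppress=True)
st=np.load('st2.npy',allow_pickle=True).item();im=cv2.imread('pics/w2.png')
cv2.imwrite('pics/w2c.png',cv2.resize(im[120:240,236:396],(800,600),interpolation=cv2.INTER_CUBIC))
g=cv2.cvtColor(im,cv2.COLOR_BGR2GRAY)
print(g[160:222:2,300],g[190,250:265],g[190,368:382])
# top face corners by sub-pixel lines
hsv=cv2.cvtColor(im,cv2.COLOR_BGR2HSV);print(hsv[190,320],hsv[230,320],hsv[190,230])
E
```

```text
[ 80  85  76 150 147 150 153 152 150 149 153 151 147 144 147 147 146 146
 145 150 151 150 151 150 150 150 150 146  82  80  81] [ 74  65  69  63  60  58  70 116 144 150 149 148 149 149 151] [153 151 149 154 154 128  64  60  59  75  61  62  74  76]
[ 17  15 156] [ 16  36 155] [ 19  28 156]
```

View pics/w2c.png

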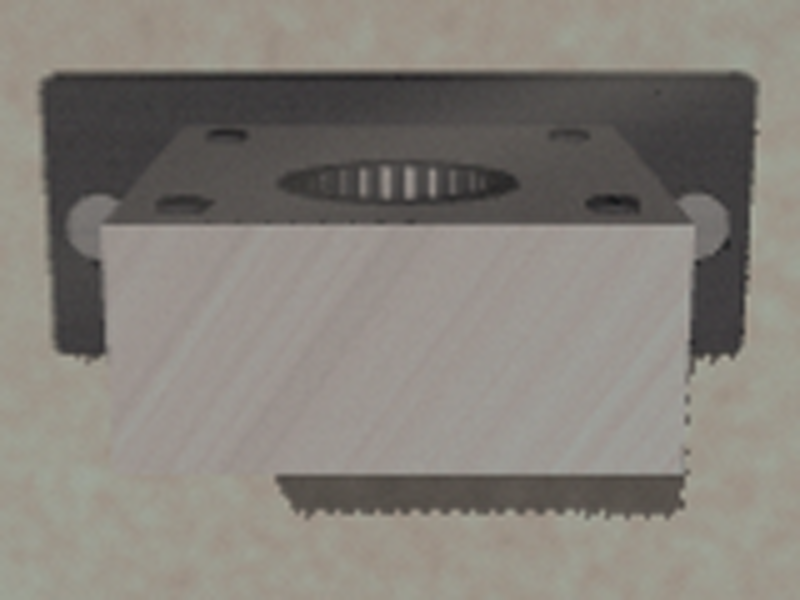

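```bash
python3 - <<'E'
from h import *
np.set_printoptions(precision=4,suppress=True)
st=np.load('st2.npy',allow_pickle=True).item()
f=lambda a:[[236+(x+.5)/5-.5,120+(y+.5)/5-.5] for x,y in a]
R=Ro.from_quat(st['eef_rot']).as_matrix()
P=plane('wrist',f([(103,225),(693,225),(684,474),(113,474)]),.116,st)
print(P,np.linalg.norm(np.diff(np.r_[P,P[:1]],axis=0),axis=1),P.mean(0))
T=(P-st['tcp_pos'])@R;print('tool',T*1000)
B=plane('wrist',f([(398,183),(279,183),(518,183)]),.08,st);print('mouth',B,(B-st['tcp_pos'])@R*1000)
F=plane('wrist',f([(42,75),(757,75)]),.012,st);print('foot',(F-st['tcp_pos'])@R*1000)
d=P[0]-P[1];print(np.degrees(np.arctan2(d[1],d[0]))-90)
d=F[0]-F[1];print(np.degrees(np.arctan2(d[1],d[0]))-90)
E
```

```text
[[ 0.5688  0.0327  0.116 ]
 [ 0.6463 -0.0116  0.116 ]
 [ 0.6269 -0.0466  0.116 ]
 [ 0.5486 -0.0018  0.116 ]] [0.0893 0.04   0.0902 0.04  ] [ 0.5977 -0.0068  0.116 ]
tool [[ 21.6775 -43.5931 114.9155]
 [ 21.582   45.7385 114.739 ]
 [-18.3828  46.2354 114.699 ]
 [-18.2916 -43.9919 114.8772]]
mouth [[0.6076 0.0106 0.08  ]
 [0.5899 0.0207 0.08  ]
 [0.6254 0.0004 0.08  ]] [[ 21.6153   1.1799 150.8271]
 [ 21.6472 -19.1897 150.8674]
 [ 21.6032  21.7198 150.7865]]
foot [[ 32.4181 -72.5665 218.9835]
 [ 32.257   75.9564 218.69  ]]
60.20583866124858
60.20496518041077
```

Request:
drive_tool(moves=[-2, 0.1, 0, -2, 1, -4, 0.2, 0, -4, 1, -6, 0.3, 0, -6, 1, -8.5, 0.4, 0.5, -8, 1, -11, 0.5, 2, -10, 1, -13, 0.57, 4, -12, 1, -13.8, 0.57, 5.2, -14, 1, -13.8, 0.57, 5.2, -14.7, 1, -13.8, 0.57, 5.2, -14.7, 1, -13.8, 0.57, 5.2, -14.7, 1])

```text
t: 4.25
tcp_pos: [0.4375, -0.3147, 0.1012]
eef_rot: [0.393, 0.92, 0.0, -0.0]
force: [-0.1, -0.2, 0.8]
grip_width: 0.0857
```

```bash
python3 - <<'E'
from h import *
st=bot.sense();im=viewer.camera('wrist');cv2.imwrite('pics/w3.png',im)
print(st['t'],st['tcp_pos'],psi(st),st['joints'],st['force'])
print(shift(st,np.array([.4373,-.3144,.007])-st['tcp_pos']))
np.save('st3.npy',st,allow_pickle=True)
E
```

```text
4.25 [ 0.43752453 -0.31470619  0.1012382 ] 133.70914818148245 [-7.60905670e-01  4.30061102e-01 -4.01350802e-01  7.39967346e-01
  6.36351020e-04  4.70221087e-02] [-0.10131839 -0.18433227  0.82141784]
[ 1.27515269e-02 -3.21847824e-04  3.76953706e+00]
```

View pics/w3.png

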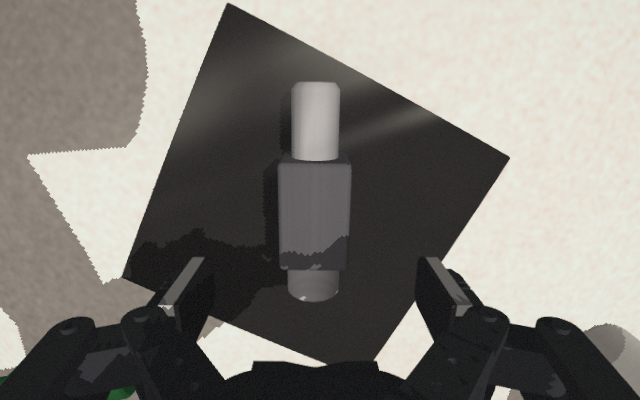

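Gauge is upright in the image, centred at column 315, go end at the top (315,85). Going down to grasp.

Request:
drive_tool(moves=[0, 0, 1.2, 0, 1, 0, 0, 2.4, 0, 1, 0, 0, 3.2, 0, 1, 0, 0, 3.7, 0, 1, 0, 0, 3.75, 0, 1, 0, 0, 3.75, 0, 0.2, 0, 0, 3.75, 0, 0, 0, 0, 3.75, 0, -0.2, 0, 0, 3.75, 0, -0.4, 0, 0, 3.75, 0, -1, 0, 0, 3.75, 0, -1, 0, 0, 3.75, 0, -1], force=70)

```text
t: 5.8
tcp_pos: [0.4383, -0.3151, 0.0086]
eef_rot: [0.393, 0.92, -0.0, 0.001]
force: [-0.7, 0.0, 6.5]
grip_width: 0.0434
```

```bash
python3 - <<'E'
from h import *
st=bot.sense();im=viewer.camera('wrist');cv2.imwrite('pics/w4.png',im)
print(st)
E
```

```text
{'t': 5.8, 'joints': array([-7.60436020e-01,  5.59386152e-01, -4.81563915e-01,  5.28403854e-01,
        5.37370444e-04,  4.70077586e-02]), 'qvel': array([-1.71534790e-05, -5.10408139e-04,  1.09263449e-04,  1.37364767e-03,
       -4.23148956e-04, -5.68153995e-04]), 'effort': array([-6.98435493e-02, -4.48955762e+01,  1.69137436e+01, -2.84565836e-01,
        5.92851453e-02, -8.88945884e-03]), 'tcp_pos': array([ 0.43829622, -0.31513569,  0.00858283]), 'eef_rot': array([ 3.92843430e-01,  9.19605050e-01, -7.06700262e-08,  7.69626575e-04]), 'force': array([-0.70396818,  0.02772815,  6.54832452]), 'wrist_torque': array([ 0.04006   ,  0.13260047, -0.00145206]), 'grip_width': 0.04336184166145711}
```

View pics/w4.png

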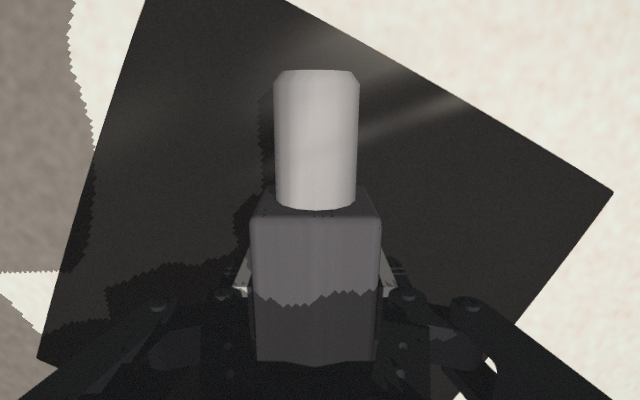

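```bash
python3 - <<'E'
from h import *
np.set_printoptions(precision=2,suppress=True)
st=bot.sense();R=Ro.from_quat(st['eef_rot']).as_matrix();im=cv2.imread('pics/w4.png')
g=cv2.cvtColor(im,cv2.COLOR_BGR2GRAY).astype(int)
for r in (90,120,150,190):
    b=np.where(g[r,240:400]>130)[0]+240;
    e=[b.min(),b.max()];P=plane('wrist',[[e[0]-.0,r],[e[1]+.0,r],[(e[0]+e[1])/2,r]],.026,st);print(r,e,(P-st['tcp_pos'])@R*1000)
for r in (230,250,270):
    b=np.where(g[r,230:400]>60)[0]+230;e=[b.min(),b.max()];P=plane('wrist',[[e[0],r],[e[1],r]],.048,st);print(r,e,(P-st['tcp_pos'])@R*1000)
print(g[60:80,316],g[205:225,316])
P=plane('wrist',[[316,70]],.026,st);print((P-st['tcp_pos'])@R*1000)
P=plane('wrist',[[316,216]],.048,st);print((P-st['tcp_pos'])@R*1000)
E
```

```text
90 [np.int64(284), np.int64(356)] [[ 74.38 -10.71 -17.52]
 [ 74.36  14.29 -17.51]
 [ 74.35   1.78 -17.52]]
120 [np.int64(282), np.int64(354)] [[ 64.12 -11.67 -17.51]
 [ 64.09  13.88 -17.49]
 [ 64.09   1.1  -17.5 ]]
150 [np.int64(282), np.int64(353)] [[ 53.4  -11.96 -17.49]
 [ 53.37  13.84 -17.48]
 [ 53.38   0.94 -17.48]]
190 [np.int64(282), np.int64(350)] [[ 38.3  -12.38 -17.47]
 [ 38.27  13.17 -17.45]
 [ 38.28   0.39 -17.46]]
230 [np.int64(250), np.int64(381)] [[ 31.15 -20.92 -39.46]
 [ 31.08  21.2  -39.44]]
250 [np.int64(248), np.int64(382)] [[ 24.08 -22.   -39.45]
 [ 24.    21.94 -39.43]]
270 [np.int64(239), np.int64(390)] [[ 16.71 -25.48 -39.44]
 [ 16.61  25.08 -39.41]]
[ 77  78  77  78  76  77  76  75  76  97 166 168 169 171 169 171 174 176
 176 178] [179 181 181 180 175 143  50  52  53  53  61  69  76  84  92  93  96  98
 100 101]
[[ 80.96   0.4  -17.53]]
[[ 35.92   0.29 -39.46]]
```

Request:
drive_tool(moves=[0, 0, -0.3, 0, -1, 0, 0, -1, 0, -1, 0, 0, -2.5, 0, -1, 0, 1, -4, 1.5, -1, 0.6, 2.5, -4.9, 3, -1, 1.2, 4, -4.9, 5, -1, 2, 6, -4.9, 7, -1, 2.7, 7.5, -4.9, 9, -1, 3.08, 8.3, -4.9, 11, -1, 3.08, 8.3, -4.9, 13, -1, 3.08, 8.3, -4.9, 14.7, -1, 3.08, 8.3, -4.9, 14.7, -1])

```text
t: 7.35
tcp_pos: [0.5343, -0.1157, 0.1309]
eef_rot: [0.864, 0.503, 0.0, 0.0]
force: [0.3, 0.2, -2.8]
grip_width: 0.0435
```

```bash
python3 - <<'E'
from h import *
st=bot.sense();im=viewer.camera('wrist');cv2.imwrite('pics/w5.png',im)
print(st['t'],st['tcp_pos'],psi(st),st['joints'],st['force'],st['grip_width'])
np.save('st5.npy',st,allow_pickle=True)
E
```

```text
7.35 [ 0.53427972 -0.11567066  0.13088965] 60.34944744064865 [-3.48197388e-01  4.07748509e-01 -3.47693219e-01  8.14887701e-01
 -1.01598796e-04  1.74009868e+00] [ 0.28426812  0.15142666 -2.75976606] 0.043505925834261605
```

View pics/w5.png

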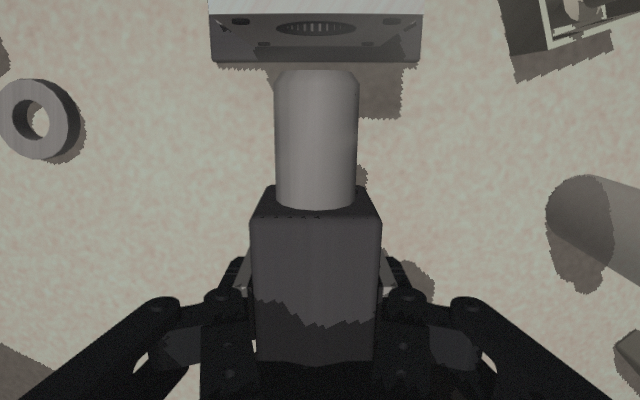

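```bash
cat > chk.py <<'E'
from h import *
np.set_printoptions(precision=2,suppress=True)
st=np.load('st5.npy',allow_pickle=True).item();R=Ro.from_quat(st['eef_rot']).as_matrix();im=cv2.imread('pics/w5.png')
cv2.imwrite('pics/w5c.png',cv2.resize(im[0:220,200:430],(782,748),interpolation=cv2.INTER_CUBIC)[:600])
tp=lambda px,z:(plane('wrist',px,z,st)-st['tcp_pos'])@R*1000
print('top edge',tp([[208.5,13],[423,13.5]],.116))
print('mouth',tp([[276,28],[356,28],[316,28]],.08))
print('foot',tp([[210,61.5],[421.5,61.5]],.012))
zc=st['tcp_pos'][2]+.0174
print('go',tp([[274,100],[359.,100],[275,180],[356.5,180]],zc))
E
python3 chk.py
```

```text
top edge [[106.47 -43.7   14.87]
 [106.22  45.93  14.91]]
mouth [[106.31 -19.25  50.88]
 [106.28  22.    50.9 ]
 [106.23   1.37  50.89]]
foot [[ 96.05 -74.03 118.85]
 [ 95.91  77.21 118.92]]
go [[ 71.37 -13.69 -17.41]
 [ 71.34  16.07 -17.39]
 [ 42.53 -14.27 -17.41]
 [ 42.48  16.1  -17.39]]
```

View pics/w5c.png

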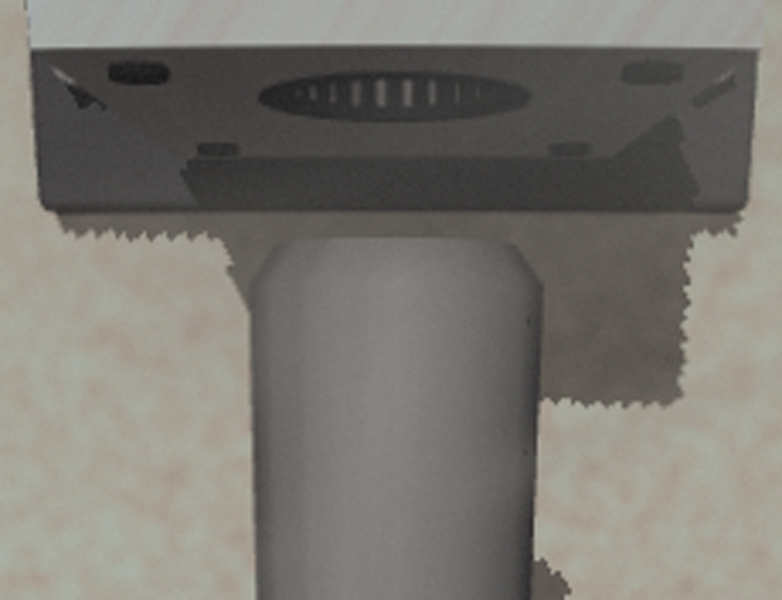

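Request:
drive_tool(moves=[0, 0, 1.2, 0, -1, 0, 0, 2.2, 0, -1, 0, 0.01, 2.73, 0, -1, 0, 0.01, 2.73, 0, -1, 0, 0.01, 2.73, 0, -1])

```text
t: 8.02
tcp_pos: [0.5353, -0.1163, 0.0635]
eef_rot: [0.864, 0.503, 0.001, 0.001]
force: [-0.4, 0.4, -3.7]
grip_width: 0.0434
```

```bash
python3 - <<'E'
from h import *
st=bot.sense();cv2.imwrite('pics/w6.png',viewer.camera('wrist'));s=viewer.camera('scene');cv2.imwrite('pics/s6.png',s)
cv2.imwrite('pics/s6c.png',cv2.resize(s[140:260,280:400],(600,600),interpolation=cv2.INTER_CUBIC))
print(st['t'],st['tcp_pos'],psi(st),st['force'],st['wrist_torque'],st['grip_width'])
E
```

```text
8.025 [ 0.53533193 -0.11625509  0.06351583] 60.405419550995056 [-0.35072966  0.42582385 -3.69898682] [-0.05094139 -0.06138112  0.00572439] 0.04336115439817195
```

View pics/w6.png

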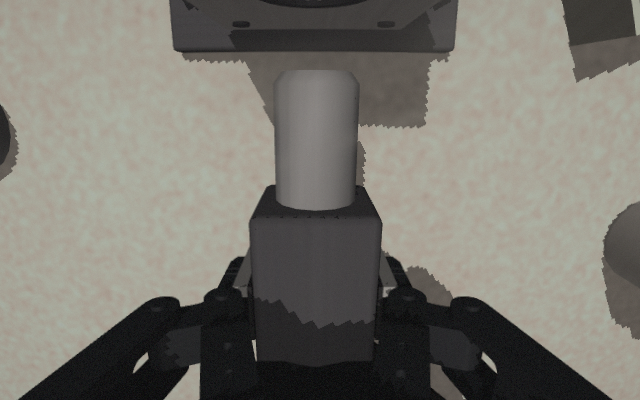

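View pics/s6c.png

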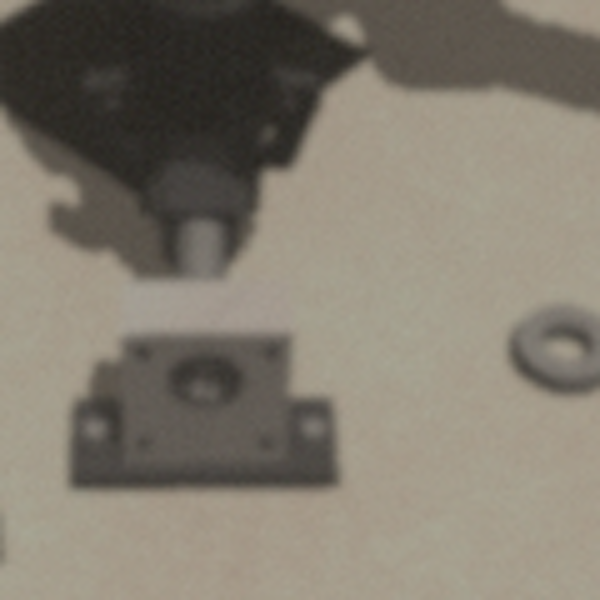

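```bash
python3 - <<'E'
from h import *
np.set_printoptions(precision=2,suppress=True)
st=bot.sense();R=Ro.from_quat(st['eef_rot']).as_matrix();im=cv2.imread('pics/w6.png')
g=cv2.cvtColor(im,cv2.COLOR_BGR2GRAY).astype(int)
print(g[30,160:180],g[30,448:466]);print(g[110,268:280],g[110,352:364]);print(g[180,268:280],g[180,350:362])
print(g[230,244:256],g[230,376:388])
print(g[45:56,300])
tp=lambda px,z:(plane('wrist',px,z,st)-st['tcp_pos'])@R*1000
zc=st['tcp_pos'][2]+.0174
print('foot',tp([[173,46],[455,46]],.012))
print('go',tp([[274,100],[358.5,100],[275,180],[356.5,180]],zc))
print('grip',tp([[249.5,230],[381.5,230]],zc+.022))
print(tp([[316,70]],zc))
cv2.imwrite('pics/w6c.png',cv2.resize(im[0:120,160:470],(800,310),interpolation=cv2.INTER_CUBIC))
E
```

```text
[165 165 167 164 166 164 163 164 163 163 158 118  61  65  67  68  66  68
  67  67] [ 82  82  81  81  79  80  76  95 141 158 158 158 158 159 157 156 156 157]
[ 97  97  97  97  98  92  85  88  94  94  99 104] [86 85 77 71 65 58 65 93 95 93 94 91]
[167 168 167 165 164 163 164 118  84  84  87  94] [77 72 64 59 54 49 89 92 90 91 90 91]
[166 168 166 165 144  87  56  57  62  63  65  67] [ 65  60  60  56  54  41 139 166 166 164 165 165]
[48 52 47 44 46 48 63 82 87 87 88]
foot [[ 98.41 -74.06  51.57]
 [ 98.3   74.92  51.96]]
go [[ 71.37 -13.69 -17.41]
 [ 71.33  15.9  -17.33]
 [ 42.53 -14.27 -17.42]
 [ 42.46  16.11 -17.34]]
grip [[ 31.49 -20.48 -39.44]
 [ 31.37  21.97 -39.33]]
[[ 81.32   1.01 -17.37]]
```

View pics/w6c.png

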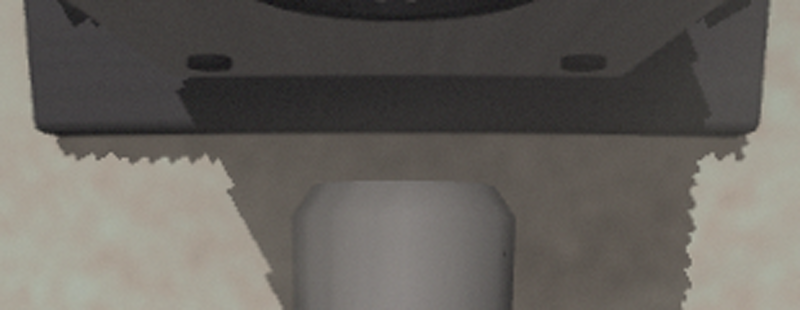

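Request:
drive_tool(moves=[0.3, -0.03, 0.035, 0, -1, 0.6, -0.03, 0.035, 0, -1, 0.8, -0.03, 0.035, 0, -1, 0.8, -0.03, 0.035, 0, -1])

```text
t: 8.62
tcp_pos: [0.545, -0.098, 0.0628]
eef_rot: [0.864, 0.503, 0.001, 0.001]
force: [-0.9, -0.3, -2.7]
grip_width: 0.0431
```

```bash
cat > s.py <<'E'
from h import *
np.set_printoptions(precision=4,suppress=True)
st=bot.sense();R=Ro.from_quat(st['eef_rot']).as_matrix()
u=np.array([np.cos(np.radians(60.2)),np.sin(np.radians(60.2))]);v=np.array([u[1],-u[0]])
d=st['tcp_pos'][:2]-[.5977,-.0068]
print('t',st['t'],'along,lat mm',d@u*1000,d@v*1000,'z',st['tcp_pos'][2]*1000,'psi',psi(st),'F tool',R.T@st['force'],'T',R.T@st['wrist_torque'],'w',st['grip_width'])
E
python3 s.py
```

```text
t 8.625 along,lat mm -105.3464349238141 -0.44376569523651926 z 62.84190114688933 psi 60.4566651743947 F tool [-0.7472 -0.6196  2.6841] T [ 0.0172 -0.0016 -0.0218] w 0.04313709301776002
```

Request:
drive_tool(moves=[0.15, -0.01, 0.01, 0.04, -1, 0.3, -0.01, 0.01, 0.04, -1, 0.45, -0.01, 0.01, 0.04, -1, 0.5, -0.01, 0.01, 0.04, -1])

```text
t: 9.12
tcp_pos: [0.5511, -0.0868, 0.0626]
eef_rot: [0.865, 0.502, 0.001, 0.001]
force: [-0.6, 0.5, -3.6]
grip_width: 0.0432
```

```bash
python3 s.py
```

```text
t 9.125 along,lat mm -92.58722257865698 -0.7078142895827072 z 62.609319519429356 psi 60.27087729046978 F tool [ 0.1742 -0.8018  3.5578] T [ 0.0491 -0.0194 -0.0152] w 0.04319513377427784
```

Request:
drive_tool(moves=[0.25, 0, 0, 0, -1, 0.5, 0, 0, 0, -1, 0.75, 0, 0, 0, -1, 1.0, 0, 0, 0, -1, 1.2, 0, 0, 0, -1, 1.2, 0, 0, 0, -1])

```text
t: 9.88
tcp_pos: [0.5661, -0.0603, 0.0626]
eef_rot: [0.865, 0.502, 0.001, 0.001]
force: [0.6, 0.2, -3.1]
grip_width: 0.0431
```

```bash
python3 s.py
```

```text
t 9.875 along,lat mm -62.17056034490155 -0.8123396255762834 z 62.57828059279949 psi 60.306975608352985 F tool [0.4418 0.3753 3.0868] T [-0.0388  0.0023  0.0313] w 0.04308191339194537
```

Free so far; about 6 mm left. Creep until the shoulder contacts.

Request:
drive_tool(moves=[0.06, 0, 0, 0, -1, 0.12, 0, 0, 0, -1, 0.18, 0, 0, 0, -1, 0.2, 0, 0, 0, -1])

```text
t: 10.38
tcp_pos: [0.5687, -0.056, 0.0626]
eef_rot: [0.865, 0.502, 0.001, 0.001]
force: [0.9, 0.4, -3.0]
grip_width: 0.0435
```

```bash
python3 s.py
```

```text
t 10.375 along,lat mm -57.138295735505174 -0.7528257370743412 z 62.60820589995014 psi 60.30578977569703 F tool [0.8529 0.5853 2.9887] T [-0.0204  0.0078  0.0126] w 0.04348496107309985
```

Request:
drive_tool(moves=[0.03, 0, 0, 0, -1, 0.06, 0, 0, 0, -1, 0.08, 0, 0, 0, -1])

```text
t: 10.75
tcp_pos: [0.5693, -0.0549, 0.0626]
eef_rot: [0.865, 0.502, 0.0, 0.002]
force: [-1.7, -3.9, -1.9]
grip_width: 0.0431
```

```bash
python3 s.py
```

```text
t 10.75 along,lat mm -55.880997259092965 -0.7567125574341429 z 62.63600486960804 psi 60.289238142656785 F tool [-4.2185  0.4476  1.8595] T [ 0.023  -0.7394 -0.1007] w 0.043144184437160775
```

Request:
drive_tool(moves=[0.05, 0, 0, 0, -1, 0.07, 0, 0, 0, -1, 0.07, 0, 0, 0, -1, 0.07, 0, 0, 0, -1])

```text
t: 11.25
tcp_pos: [0.5692, -0.055, 0.0627]
eef_rot: [0.865, 0.502, -0.002, 0.003]
force: [-4.0, -6.0, -0.6]
grip_width: 0.0435
```

```bash
python3 s.py; python3 - <<'E'
from h import *
im=viewer.camera('wrist');s=viewer.camera('scene')
cv2.imwrite('pics/w7.png',np.vstack([cv2.resize(im[:260,180:460],(560,520)) ]));cv2.imwrite('pics/s7.png',cv2.resize(s[180:250,290:360],(560,560),interpolation=cv2.INTER_CUBIC))
E
```

```text
t 11.25 along,lat mm -55.93688520091253 -0.7783507623876077 z 62.749115055564104 psi 60.23942322951912 F tool [-7.2033 -0.52    0.6641] T [ 0.0705 -1.2601 -0.1232] w 0.04346295872010613
```

View pics/w7.png

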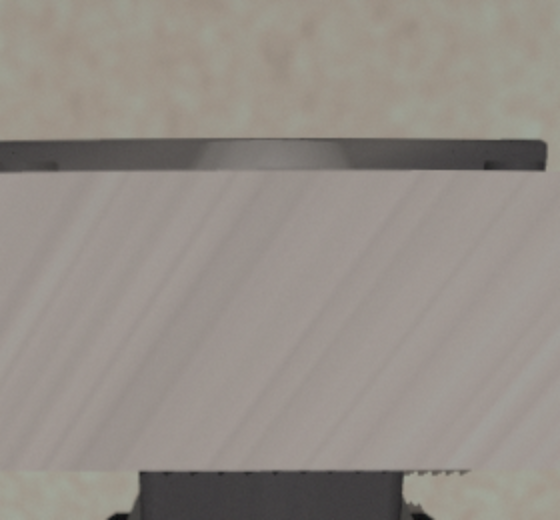

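View pics/s7.png

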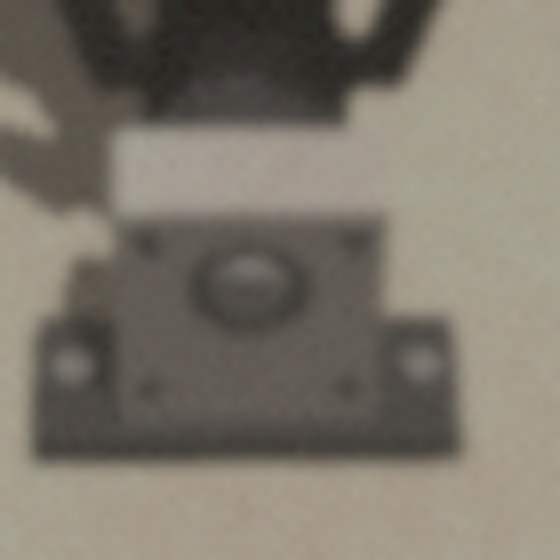

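Go end is home: the contact force rose at 55.9 mm as predicted, the shoulder is flush, and the nose shows at the far mouth. Drawing it straight out.

Request:
drive_tool(moves=[-0.1, 0, 0, 0, -1, -0.4, 0, 0, 0, -1, -0.7, 0, 0, 0, -1, -1.0, 0, 0, 0, -1, -1.4, 0, 0, 0, -1, -1.8, 0, 0, 0, -1, -2.2, 0, 0, 0, -1, -2.6, 0, 0, 0, -1, -3.0, 0, 0, 0, -1, -3.2, 0, 0, 0, -1, -3.2, 0, 0, 0, -1])

```text
t: 12.72
tcp_pos: [0.5294, -0.1247, 0.0632]
eef_rot: [0.865, 0.502, -0.001, 0.003]
force: [-0.2, 0.5, -3.2]
grip_width: 0.0435
```

```bash
python3 s.py; python3 - <<'E'
from h import *
st=bot.sense();print(st['joints'])
im=viewer.camera('wrist');cv2.imwrite('pics/w8.png',im)
E
```

```text
t 12.725 along,lat mm -136.26403877177918 -0.6683446769568406 z 63.17894641471497 psi 60.20384647960847 F tool [ 0.3946 -0.4444  3.2445] T [0.0712 0.034  0.0165] w 0.043538874856340205
[-0.36403229  0.48541939 -0.42841667  0.65479881 -0.00543492  1.72679164]
```

View pics/w8.png

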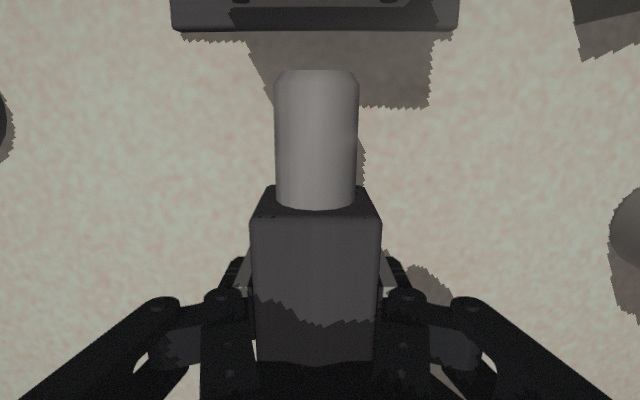

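Request:
drive_tool(moves=[0, 0, 0, -2, -1, 0, 0, 0, -4, -1, 0, 0, 0, -6, -1, 0, 0, 0, -8, -1, 0, 0, 0, -10, -1, 0, 0, 0, -12, -1, 0, 0, 0, -14, -1, 0, 0, 0, -16, -1, 0, 0, 0, -18, -1, 0, 0, 0, -20, -1, 0, 0, 0, -20, -1])

```text
t: 14.15
tcp_pos: [0.5297, -0.1241, 0.0632]
eef_rot: [0.172, 0.985, -0.003, 0.001]
force: [-0.0, 0.6, -4.3]
grip_width: 0.0433
```

Request:
drive_tool(moves=[0, 0, 0, -2, -1, 0, 0, 0, -4, -1, 0, 0, 0, -6, -1, 0, 0, 0, -8, -1, 0, 0, 0, -10, -1, 0, 0, 0, -12, -1, 0, 0, 0, -14, -1, 0, 0, 0, -15.5, -1, 0, 0, 0, -16, -1, 0, 0, 0, -16, -1, 0, 0, 0, -16, -1])

```text
t: 15.52
tcp_pos: [0.5298, -0.124, 0.0632]
eef_rot: [-0.5, 0.866, -0.002, -0.001]
force: [-0.2, -0.5, -2.8]
grip_width: 0.0434
```

```bash
python3 s.py; python3 - <<'E'
from h import *
st=bot.sense();print(st['joints'],st['eef_rot'])
im=viewer.camera('wrist');cv2.imwrite('pics/w9.png',im)
E
```

```text
t 15.525 along,lat mm -135.4410086186377 -0.7101934652242662 z 63.16600044122389 psi -119.94985867475312 F tool [ 0.4942 -0.0974  2.8522] T [-0.0341  0.0422 -0.0095] w 0.043388256323540104
[-0.36270379  0.48565645 -0.42803085  0.6548659  -0.00509519 -1.41078926] [-0.50038002  0.86580141 -0.00247914 -0.00126568]
```

View pics/w9.png

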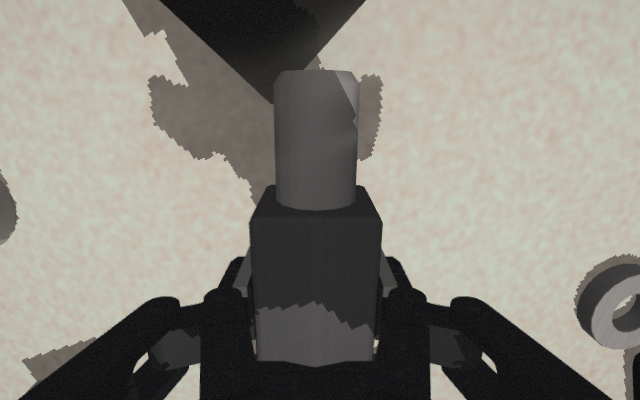

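Request:
drive_tool(moves=[-0.5, 0, 0.02, -0.03, -1, -1.0, 0, 0.02, -0.03, -1, -1.5, 0, 0.02, -0.03, -1, -1.8, 0, 0.02, -0.03, -1, -2.0, 0, 0.02, -0.03, -1, -2.0, 0, 0.02, -0.03, -1, -2.0, 0, 0.02, -0.03, -1])

```text
t: 16.45
tcp_pos: [0.5546, -0.0809, 0.0624]
eef_rot: [-0.502, 0.865, -0.002, -0.001]
force: [-0.1, 0.6, -4.1]
grip_width: 0.0433
```

```bash
python3 s.py; python3 - <<'E'
from h import *
cv2.imwrite('pics/t10.png',cv2.resize(viewer.camera('top')[150:250,260:393],(798,600),interpolation=cv2.INTER_CUBIC))
E
```

```text
t 16.45 along,lat mm -85.73038255331453 -0.6092121217768425 z 62.37974437331523 psi -119.7998064758199 F tool [-0.4547  0.4331  4.0547] T [-0.0369  0.0355 -0.0244] w 0.04334651705571057
```

View pics/t10.png

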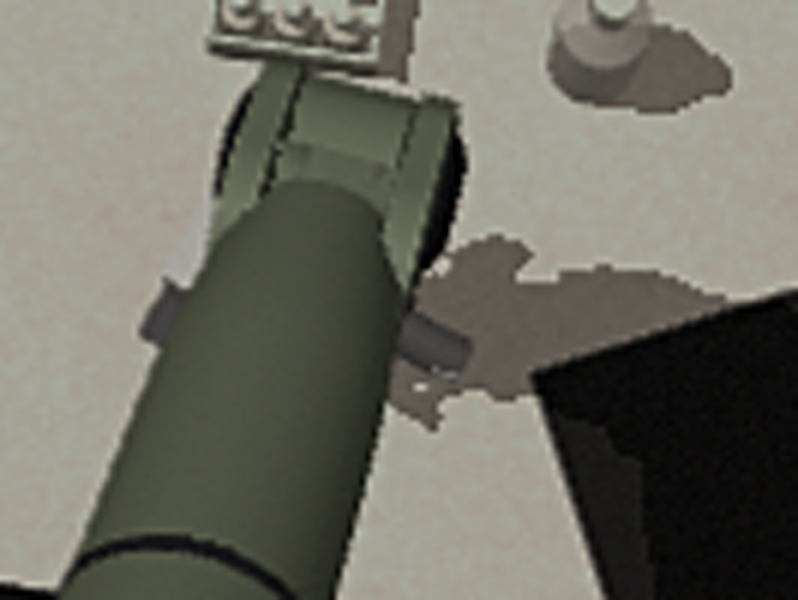

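Request:
drive_tool(moves=[-0.08, 0, 0, 0, -1, -0.16, 0, 0, 0, -1, -0.22, 0, 0, 0, -1, -0.25, 0, 0, 0, -1])

```text
t: 17.0
tcp_pos: [0.5578, -0.0754, 0.0624]
eef_rot: [-0.502, 0.865, -0.003, -0.001]
force: [0.8, -0.0, -3.3]
grip_width: 0.0432
```

```bash
python3 s.py
```

```text
t 17.0 along,lat mm -79.40140812497843 -0.5496978120567289 z 62.414270826563055 psi -119.80153501050378 F tool [-0.3864 -0.7169  3.3044] T [ 0.0055  0.0202 -0.0267] w 0.043183013569556436
```

Request:
drive_tool(moves=[-0.03, 0.008, 0, 0, -1, -0.06, 0.008, 0, 0, -1, -0.08, 0.008, 0, 0, -1, -0.08, 0.008, 0, 0, -1])

```text
t: 17.5
tcp_pos: [0.5579, -0.0748, 0.0624]
eef_rot: [-0.501, 0.865, -0.003, -0.003]
force: [-2.3, -4.3, -1.1]
grip_width: 0.0432
```

```bash
python3 s.py
```

```text
t 17.5 along,lat mm -78.81344107781527 -0.771557475527615 z 62.44046204279558 psi -119.84604629187196 F tool [ 4.866  -0.1186  1.1151] T [ 0.0388  0.9311 -0.0325] w 0.04317516031383695
```

Contact at 5 N, at the predicted −79 mm. I'll hold it there for over a second.

Request:
drive_tool(moves=[-0.06, 0, 0, 0, -1, -0.08, 0, 0, 0, -1, -0.08, 0, 0, 0, -1, -0.08, 0, 0, 0, -1, -0.08, 0, 0, 0, -1, -0.08, 0, 0, 0, -1, -0.08, 0, 0, 0, -1, -0.08, 0, 0, 0, -1, -0.08, 0, 0, 0, -1, -0.08, 0, 0, 0, -1, -0.08, 0, 0, 0, -1, -0.08, 0, 0, 0, -1])

```text
t: 19.0
tcp_pos: [0.5578, -0.0749, 0.0626]
eef_rot: [-0.501, 0.866, -0.004, -0.004]
force: [-4.9, -7.2, -0.2]
grip_width: 0.0432
```

```bash
python3 s.py;  python3 - <<'E'
from h import *
im=viewer.camera('wrist');cv2.imwrite('pics/w11.png',im)
s=viewer.camera('scene');cv2.imwrite('pics/s11.png',cv2.resize(s[180:250,290:360],(560,560),interpolation=cv2.INTER_CUBIC))
E
```

```text
t 19.0 along,lat mm -78.86956193220347 -0.7805809649487289 z 62.59175629719355 psi -119.91315863771514 F tool [8.6832 0.6065 0.3255] T [-0.0917  1.2628 -0.1064] w 0.04321474384012062
```

View pics/s11.png

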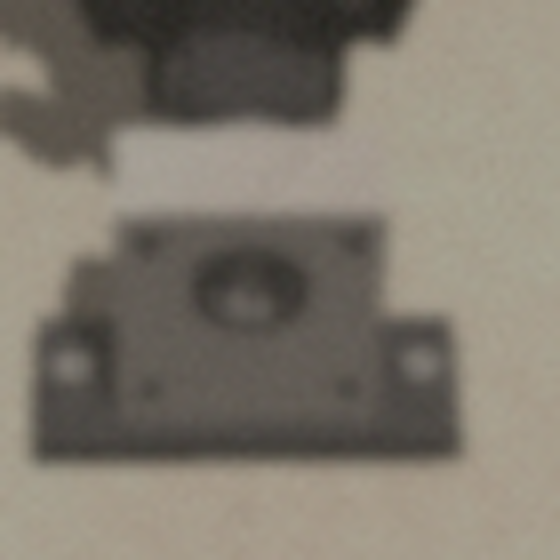

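View pics/w11.png

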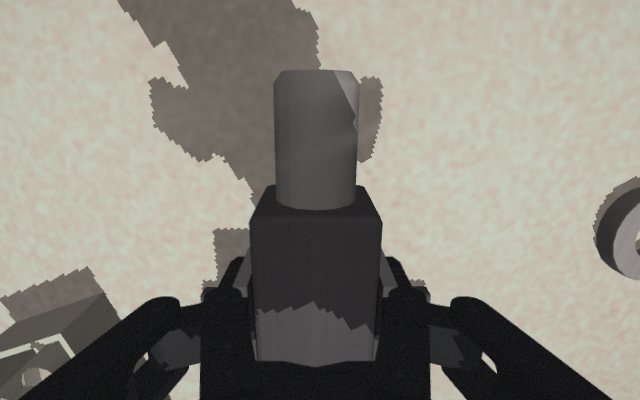

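Request:
drive_tool(moves=[0.3, 0, 0, 0, -1, 1.2, 0, 0, 0, -1, 2.5, 0, -0.5, 0, -1, 4.5, -0.3, -1.5, 0, -1, 6.5, -0.6, -2, 0, -1, 8.5, -0.9, -2, 0, -1, 10.3, -1.17, -1.5, 0, -1, 11.26, -1.17, -0.5, 0, -1, 11.26, -1.17, 0.4, 0, -1, 11.26, -1.17, 1.2, 0, -1, 11.26, -1.17, 1.2, 0, -1])

```text
t: 20.48
tcp_pos: [0.4415, -0.3327, 0.0346]
eef_rot: [-0.501, 0.866, -0.003, -0.004]
force: [-0.4, 0.3, -3.8]
grip_width: 0.0431
```

```bash
python3 - <<'E'
from h import *
st=bot.sense();print(st['t'],st['tcp_pos'],psi(st),st['joints'],st['force'])
cv2.imwrite('pics/w12.png',viewer.camera('wrist'));s=viewer.camera('scene');cv2.imwrite('pics/s12.png',s[60:300,150:500])
E
```

```text
20.475 [ 0.44153022 -0.33267789  0.03457869] -119.92549615629171 [-0.77371188  0.53850526 -0.4277028   0.60218863 -0.0099887  -1.82222092] [-0.42601542  0.33407977 -3.77964472]
```

View pics/w12.png

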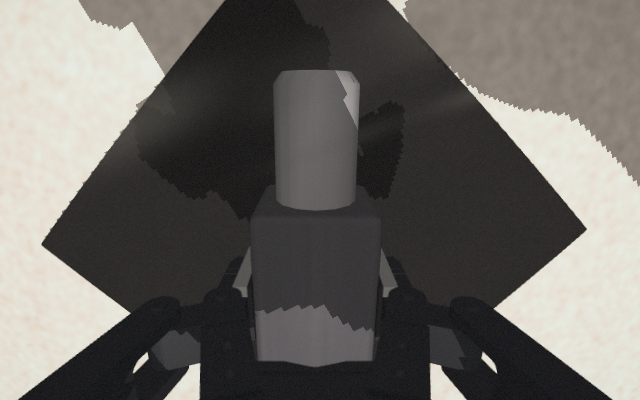

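View pics/s12.png

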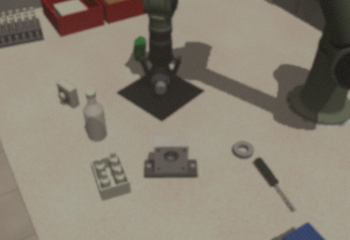

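Request:
drive_tool(moves=[0, 0, 0.4, 0, -1, 0, 0, 0.7, 0, -1, 0, 0, 0.9, 0, -1, 0, 0, 1.0, 0, -1, 0, 0, 1.02, 0, -1])

```text
t: 21.2
tcp_pos: [0.4428, -0.3341, 0.0107]
eef_rot: [-0.501, 0.866, -0.004, -0.004]
force: [-0.0, 0.2, -3.3]
grip_width: 0.0435
```

```bash
python3 s.py
```

```text
t 21.2 along,lat mm -360.9649163057878 28.21446276038829 z 10.72183613128798 psi -119.90416470455636 F tool [-0.1763  0.1355  3.3017] T [ 0.0324 -0.0559  0.0333] w 0.0435363837095808
```

Request:
drive_tool(moves=[0, 0, 0.04, 0, -1, 0, 0, 0.08, 0, -1, 0, 0, 0.1, 0, -1, 0, 0, 0.1, 0, -1])

```text
t: 21.7
tcp_pos: [0.4429, -0.3343, 0.0089]
eef_rot: [-0.501, 0.866, -0.004, -0.004]
force: [-1.7, 0.7, 4.5]
grip_width: 0.0434
```

```bash
python3 s.py
```

```text
t 21.7 along,lat mm -361.0758758606313 28.421956525962166 z 8.917007772649793 psi -119.90249049828208 F tool [ 0.2496  1.8281 -4.4849] T [-0.6159 -0.2098 -0.0422] w 0.043360856907265294
```

Request:
drive_tool(moves=[0, 0, 0, 0, 0.1, 0, 0, 0, 0, 0.3, 0, 0, 0, 0, 0.6, 0, 0, 0, 0, 1, 0, 0, 0, 0, 1, 0, 0, 0, 0, 1, 0, 0, -1, 0, 1, 0, 0, -2.5, 0, 1, 0, 0, -4.5, 0, 1, 0, 0, -6, 0, 1, 0, 0, -6, 0, 1, 0, 0, -6, 0, 1])

```text
t: 23.2
tcp_pos: [0.443, -0.3322, 0.1584]
eef_rot: [-0.501, 0.866, -0.004, -0.004]
force: [-0.2, 0.1, 0.8]
grip_width: 0.0854
```

```bash
python3 s.py; python3 - <<'E'
from h import *
cv2.imwrite('pics/w13.png',viewer.camera('wrist'));s=viewer.camera('scene');cv2.imwrite('pics/s13.png',s)
cv2.imwrite('pics/t13.png',viewer.camera('top'))
E
```

```text
t 23.2 along,lat mm -359.21699118929723 27.436296628793727 z 158.37713104053762 psi -119.90106092810962 F tool [ 0.0267  0.2552 -0.7614] T [-0.0017  0.0026 -0.0073] w 0.08542720419302782
```

View pics/w13.png

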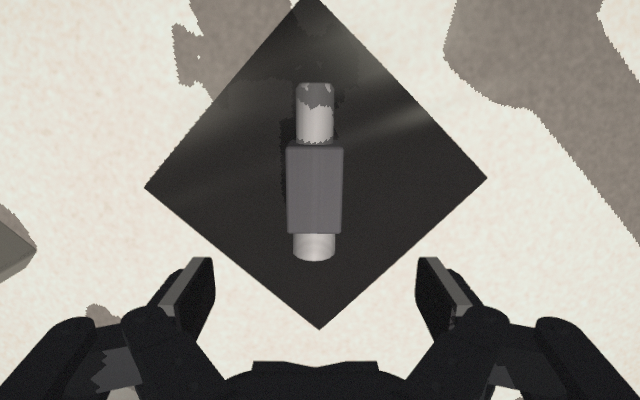

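View pics/s13.png

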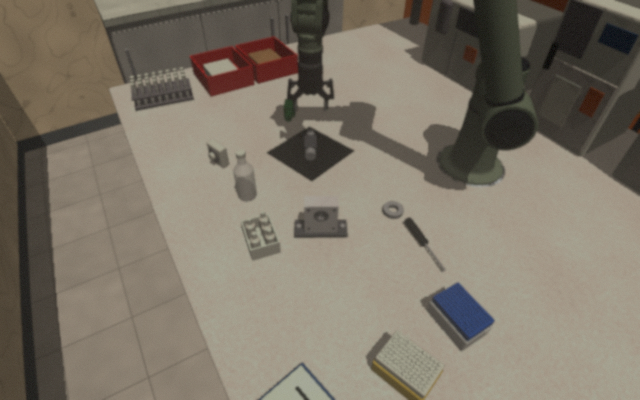

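View pics/t13.png

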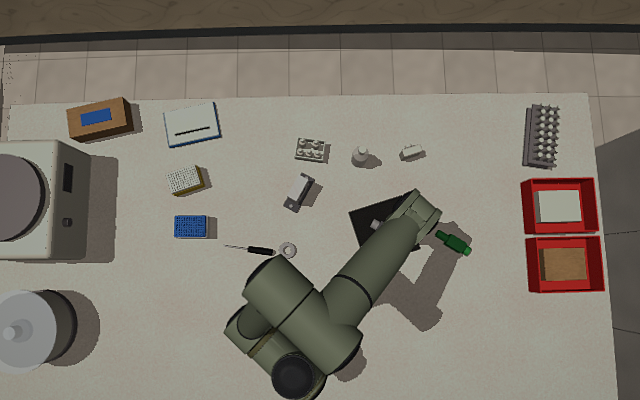

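The gauge lies flat and wholly on the mat (grip at wrist pixel (314,190)), the gripper is open and 158 mm up, and the other things sit at their starting pixels in the scene and top views.

```bash
python3 -c "
from bench import bot
print(bot.close_job())"
```

```text
the job is handed in; nothing more can be done
None
```

I checked the bore with the steel gauge, laid it back flat on the mat and handed the job in at about 23 s.

- **Go end:** It went into the near mouth with no contact felt. The shoulder met the housing where predicted (about 7 N), and the nose showed at the far mouth. I then drew it straight out.
- **No-go end:** After a half turn I held it against the same mouth for about 1.5 s, at up to about 9 N. It stayed within 0.1 mm of where it first touched and did not enter.
- **Final state:** The gauge lies wholly on the mat and the gripper is open and clear. The bystanders are at the same pixels as at the start.

**Where the checks disagreed:** the wrist camera put the gauge axis about 1 mm to one side of the gripper's centre line, but the jaws should centre it. I trusted the jaws and the contact-free insertion. The no-go centring is therefore known to about 1 mm, and I had no direct view of that mouth during the push. The tool also tilted up to about 0.5° while pushing.

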